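Dispense one packer and tip it out of its pocket

TASK

Get one wooden packer out of the dispenser: push the slide by its tab all the way up against its end stop, without ramming it, then let go of it there so that its spring snaps it back home and the next packer drops. The packer that came out lies flush in the pocket: press it down at its end over the ramp so that the other end tips up and stays up, then take it by the raised end and lay it flat in the open tray, without dropping it. Leave the other packers in the dispenser and the other loose tools where they are.

Things in the scene. Friction and masses are not known exactly. Their poses are not given: they have to be found in the camera images.
- dispenser: Plywood packer dispenser, fixed, 127 mm (x) by 288 mm (y). Origin on the bench top. Its +y is the slide's push direction (tab, hopper, deck, pocket in that order), about world +y, turned by up to 0.25 rad; +x points away from the robot. Bed from y -160 to +64 mm with a flat top (the deck) 63 mm high. The slide pushes the bottom packer out of the hopper along the deck into the pocket.
- hopper (a point): Middle of the open hopper at deck height (63 mm up; x = 0, y = 4 mm of the dispenser). Inside 103 x 50.5 mm, walls 5 to 8 mm thick, top 107 mm above the bench; holds three stacked packers. Its front wall ends at y = 34.5 mm; from there 29.5 mm of bare deck lead to the pocket's edge at y = 64 mm.
- slide (a joint): Travel of the spring-return slide along the dispenser's +y: 0 home, 0.097 m at the end stop. The spring pushes back with 4 N at home, 12 N at the stop (and 25 N per m/s of drag). Only in the last 4 mm does it count as fully pushed; the packer then drops into the pocket and, after the snap back, the next one drops to the deck.
- push_face (a point): Centre of the rear (-y) face of the slide's upright aluminium tab, to be pushed in the dispenser's +y. Tab 44 mm wide (x), 10 mm thick, top 118 mm above the bench; this point 103 mm up, at home x = 0, y = -136 mm of the dispenser. Open space behind and above, over the 63 mm bed (side guides at x = +-52 mm reach 81 mm). At the stop the tab is 2 mm from the hopper.
- pocket (a point): Middle of the pocket's mouth, at deck height (63 mm up; x = 0, y = 91.5 mm of the dispenser; its axes). 55 mm wide (y), 110 mm long (x), 19 mm deep: a packer in it lies flush, 1 mm below the deck, no room for fingers. The +x end wall is 12 mm lower than the deck. Above the deck 29.5 mm are free on the hopper's side, and all on the other.
- ramp_edge (a point): Edge across the pocket's floor (44 mm above the bench, x = +5 mm of the dispenser): the floor is level on the -x side, on the +x side a ramp falls 38 degrees. A packer pressed down 27 to 40 mm from its middle towards +x, by 10 to 18 mm until it bottoms, tips on to the ramp and stays, its -x end raised to 12 mm (underside) to 26 mm (top) above the deck, sloping 38 degrees.
- packer_1_mid (a point): Centre of the bottom packer of the stack, the one that comes out and is to be laid in the tray. All three packers are alike: waxed, slippery brown wooden plates 100 mm (x) x 46 mm (y) x 18 mm (z), 50 to 100 g; the point's axes lie along these.
- packer_2_mid (a point): Centre of the middle packer, which drops to the deck (centre 72 mm above the bench) when the slide has snapped back.
- packer_3_mid (a point): Centre of the top packer, which rests on the middle one.
- tray: Open dark wooden tray, fixed to the bench, 185 (x) x 130 (y) x 24 mm (z) outside, walls and floor 7 mm thick. Origin at the centre of its underside.
- sanding_block: Bystander: black and grey sanding block 110 x 58 x 30 mm, loose; origin at the centre of its underside.
- pliers: Bystander: red-handled pliers 185 x 36 x 14 mm, loose; origin at the centre of its underside.
- stubby_driver: Bystander: green stubby screwdriver 130 x 23 x 21 mm, loose; origin at the centre of its underside.
- tape_measure: Bystander: orange tape measure 32 x 93 x 64 mm, loose; origin at the centre of its underside.
- packer_1: The same bottom packer, origin at the centre of its underside, same axes as its centre point.

How it is judged:
On the way, in this order (a step that is already met when the one before it is completed fails the run):
1. the slide is pushed to its end stop (within 4 mm) (value of joint slide above 0.093 m), for 0.1 s.
2. the slide, let go in the far half of its travel, flies back by its own spring (value of joint slide above 0.03 m and velocity of joint slide below -0.08 m/s and contact force between the fingers and slide below 0.1 N).
3. the slide is home and untouched and the packer lies flat in the pocket (value of joint slide below 0.004 m and contact force between the fingers and slide below 0.1 N and angle between packer_1_mid's own z axis and vertical below 0.1 rad and z of packer_1_mid in the frame of pocket below -0.006 m and x of packer_1_mid in the frame of pocket between -0.012 and 0.02 m and y of packer_1_mid in the frame of pocket between -0.008 and 0.008 m), for 0.2 s.
4. the packer is tipped up in the pocket, one end raised, and stays so untouched (angle between packer_1_mid's own z axis and vertical above 0.5 rad and contact force between the fingers and packer_1 below 0.05 N and x of packer_1_mid in the frame of pocket between -0.012 and 0.02 m and y of packer_1_mid in the frame of pocket between -0.008 and 0.008 m), for 0.2 s.
At the end, for the whole second after the job is handed in: The bottom packer lies flat (within 0.1 rad) and at rest inside the tray on its floor; the slide is home (within 4 mm); the other two packers are still in the hopper, the middle one down on the deck and the top one on it (x of packer_1_mid in the frame of tray between -0.085 and 0.085 m and y of packer_1_mid in the frame of tray between -0.058 and 0.058 m and z of packer_1_mid in the frame of tray between 0.008 and 0.024 m and angle between packer_1_mid's own z axis and vertical below 0.1 rad and linear speed of packer_1 below 0.02 m/s and value of joint slide below 0.004 m and z of packer_2_mid in the frame of dispenser between 0.068 and 0.076 m and y of packer_2_mid in the frame of dispenser between -0.006 and 0.012 m and z of packer_3_mid in the frame of dispenser between 0.086 and 0.094 m and y of packer_3_mid in the frame of dispenser between -0.006 and 0.012 m); the robot touches nothing.
It fails at once if the slide is rammed: more than 45 N on it (contact force between the fingers and slide above 45 N).
It fails at once if the packer is dropped or thrown into the tray: faster than 0.9 m/s near it with no finger on it (contact force between the fingers and packer_1 below 0.05 N and linear speed of packer_1 above 0.9 m/s and horizontal distance between packer_1_mid and tray below 0.15 m).
It fails at once if a loose bystander is moved more than 30 mm (distance of any of sanding_block, pliers, stubby_driver, tape_measure from where it was at the start of the episode above 0.03 m).
It also fails if it takes over 64 s, if anything falls off the work surface, if the arm or the gripper's body presses on something with over 40 N, if the wrist force passes 120 N, or if a joint passes its speed limit or range.

ROBOT

A 6-joint arm with a two-finger parallel gripper is mounted at the origin on a cart in front of the work surface, level with it; the furniture and walls round the work are solid. World frame = base frame: x ahead of the robot, y to its left, z up, the work surface at z = 0. Lengths are in m, angles in rad, forces in N, time in s.
With the tool pointing down it reaches from about 0.25 to 0.775 m from the base axis. Payload 4 kg.
Tool frame: the origin (TCP) lies midway between the tips of the shut fingers; the grasp point (between the pads) lies 19 mm behind it; z points along the fingers, y is the direction in which the jaws open and shut (so a half turn about z gives the same grasp; the last joint's range is limited). The gripper opens to 94 mm and grips with 3 to 60 N. Pads are 16 mm wide; open, the fingers measure 119 mm over their backs; the gripper's body (75 mm by 177 mm) begins 78 mm behind the grasp point.
Start: joints at [-1.258, 0.087, 1.371, -0, 1.684, -0.103], TCP at [0.222, -0.503, 0.206] pointing down, gripper open.
Joint ranges: [-3.1, 3.1], [-0.76, 2.03], [0.27, 2.55], [-1.08, 4.22], [0.17, 2.65], [-2.57, 2.57]. Speed limits (rad/s): [2.79, 2.79, 3.14, 3.14, 3.14, 3.14].

INTERFACE

Orientations are given as [roll, pitch, yaw] about the fixed x, y, z axes, in that order (R = Rz(yaw) Ry(pitch) Rx(roll)).
In Python, from bench import robot, cams gives the robot as it stands.
- The arm moves only by the tool step_arm, never from a script. Its argument "plan" is a list that holds one entry, the list of rows, each a list of 5 numbers: the shift along the world's x, y, z in mm, then the turn about the world's z in rad, then the opening in per cent of the stroke, from 0 (shut) to 100 (fully open). In form: [[[tx, ty, tz, turn, fingers], ...]]. A call has 1 to 8 rows; each row is the pose to reach, as a shift and turn from the pose commanded when the call began; what a row does not reach only later rows make up. A row lasts 1/12 s, in which the tool goes at most 41.7 mm and 7.16 degrees, less where a joint would pass 70% of its speed; a pose out of reach is approached as far as the arm can. A call with a gripper value outside its range is refused whole. The fingers move at their own pace and stop on an object; the grip force is fixed at half the most. Time passes only in rows, so rows that repeat a pose let the fingers close. It gives the time, the measured TCP pose, the force and the opening at its end, in the units of the state.
- robot.get_obs(): the state, without advancing time (a new reading comes with each control period).
- cams.snapshot(name): name is "scene" or "top" or "wrist"; returns a dict with "frame" (480x640x3 uint8, red, green, blue), "camera_matrix" (3x3 intrinsics, pixels), "origin" and "attitude" of the camera in the world; the wrist camera has in their place "T_tool_cam" (4x4, takes a point from camera to tool coordinates, whose origin is the TCP and whose axes are the flange's). Camera axes: x right, y down, z forward; pixel columns grow to the right and rows downward; lengths in m; the calibration is good to about 2 mm. A picture is of the moment at which its call begins: read the wrist's pose just before it. There is no depth.
- robot.close_job(): hands the job in, once; it reports no verdict.
The state is a dict: "time": time; "joint_positions": joint angles; "qvel": joint speeds; "joint_torque": joint torques, N m; "tool_pos": TCP position; "ee_rot": TCP orientation; "wrist_force": force on the tool from outside, world axes, zero at the start; "wrist_torque": the same for the moment, N m; "width": finger opening in m.
Only numpy, scipy, OpenCV 4.12 (cv2) and the standard library are available. Lean on these libraries where they do the work, as an engineer would, in place of code of your own. Each camera call takes 0.05 s, during which the arm holds its last target. There are 200 camera calls.

## Working session

There is one attempt and no reset: what is moved stays moved. The work goes in short steps, Python scripts to look and compute and a tool call to move; the robot and the scene stay as the last step left them, time stands still between calls to the robot, and variables do not carry over. Pictures are saved under pics/ and viewed, about 8 in all and at most 12, crops included, and the job is handed in when it is done.

Besides the shell and the picture viewer there is one more tool, called as name(argument=value, ...) on one line, values as JSON. step_arm: Moves the arm, as the interface text tells. Its arguments: {"type":"object","properties":{"plan":{"type":"array"}},"required":["plan"]}

```bash
mkdir -p pics; cat > h.py <<'E'
import numpy as np,cv2
from bench import robot,cams
from scipy.spatial.transform import Rotation as R
def snap(n,f):
    o=robot.get_obs(); s=cams.snapshot(n); cv2.imwrite('pics/'+f,s['frame'][:,:,::-1]); return o,s
E
python3 - <<'E'
from h import *
import pickle
for n in('scene','top'):
    o,s=snap(n,n+'0.png'); pickle.dump(s,open(n+'.pkl','wb')); print(n,s['camera_matrix'],s['origin'],s['attitude'])
print(o)
E
```

```text
scene [[469.75626445   0.         319.58521735]
 [  0.         469.75626445 242.905831  ]
 [  0.           0.           1.        ]] [-0.27815298  0.84152194  0.73190905] [-2.07356678e+00 -1.54253267e-03 -2.34228706e+00]
top [[478.29356619   0.         317.99623347]
 [  0.         478.29356619 241.88970898]
 [  0.           0.           1.        ]] [0.33539427 0.02606627 1.21961601] [-2.97183655  0.01798546 -1.56269853]
{'time': 0.05, 'joint_positions': array([-1.25811618e+00,  8.78977999e-02,  1.37220574e+00, -2.24440677e-05,
        1.68361097e+00, -1.03103299e-01]), 'qvel': array([ 0.00045896, -0.00028814, -0.00271165,  0.00016341,  0.00071991,
        0.0005603 ]), 'joint_torque': array([ 1.56054677e-03, -3.41540766e+01, -3.03593659e+01,  7.20972265e-02,
        3.05335131e-02, -8.86493899e-05]), 'tool_pos': array([ 0.22196821, -0.50262798,  0.20436006]), 'ee_rot': array([-3.13947977e+00, -1.96194621e-04,  4.15780731e-01]), 'wrist_force': array([-1.04005602,  0.50588289,  0.63120755]), 'wrist_torque': array([0.0113166 , 0.02971346, 0.02887427]), 'width': 0.09436176655266372}
```

View pics/top0.png

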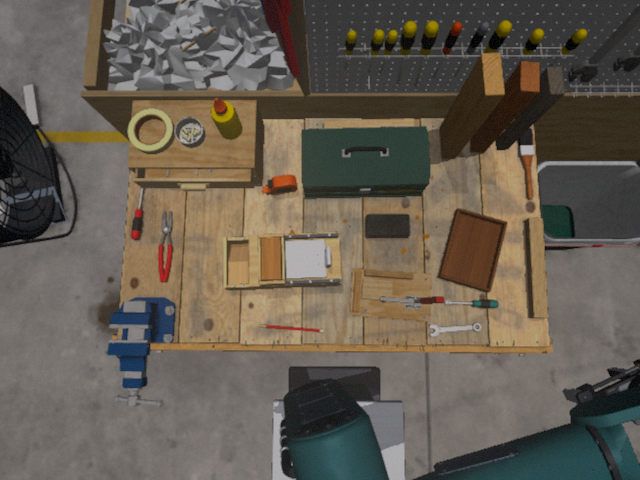

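View pics/scene0.png

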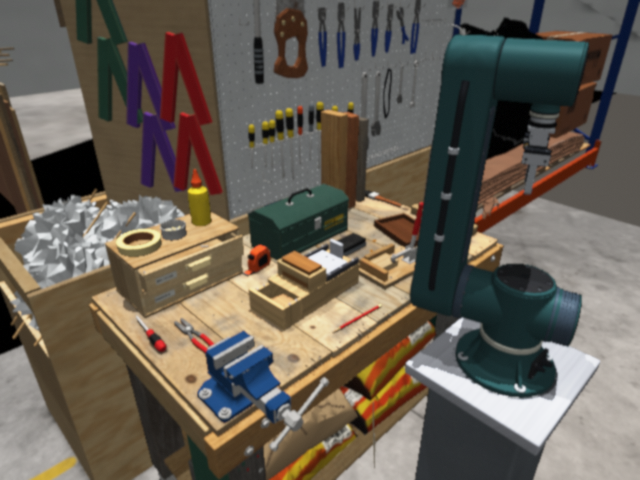

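The top view shows the dispenser at about (283,260), with the pocket on its left and the tab at (328,257). The tray is at (473,249), the sanding block at (387,225) and the tape measure at (280,184). I'll enlarge it.

```bash
python3 - <<'E'
from h import *
im=cv2.imread('pics/top0.png')
cv2.imwrite('pics/c1.png',cv2.resize(im[215:305,215:350],None,fx=5.9,fy=5.9,interpolation=cv2.INTER_CUBIC))
E
```

```text
(no output)
```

View pics/c1.png

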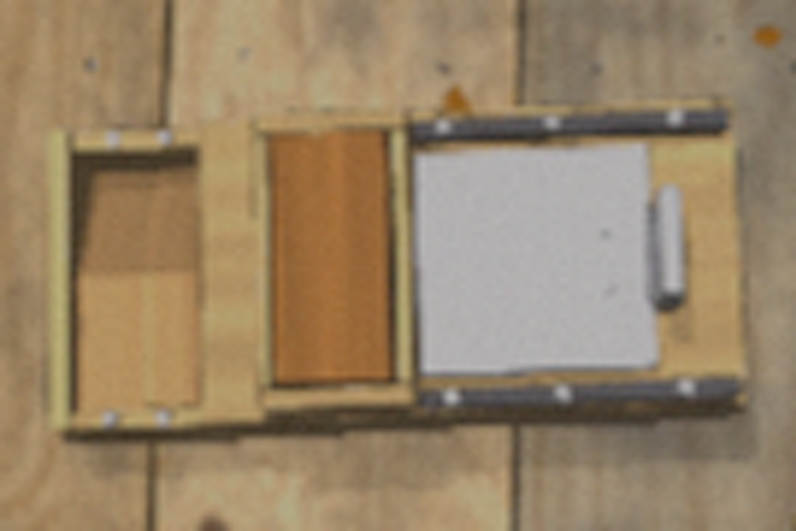

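```bash
cat >> h.py <<'E'
import pickle
from scipy.optimize import least_squares
def proj(s,P):
    C=R.from_euler('xyz',s['attitude']).as_matrix(); q=(np.asarray(P)-s['origin'])@C; k=s['camera_matrix']
    return (q@k.T)[:,:2]/q[:,2:]
def world(s,uv,z):
    C=R.from_euler('xyz',s['attitude']).as_matrix(); k=np.linalg.inv(s['camera_matrix'])
    d=np.c_[uv,np.ones(len(uv))]@k.T@C.T; t=(z-s['origin'][2])/d[:,2]; return s['origin']+d*t[:,None]
def dw(p,L):  # local->world
    L=np.atleast_2d(L); c,q=np.cos(p[2]),np.sin(p[2]); return np.c_[p[0]+c*L[:,0]-q*L[:,1],p[1]+q*L[:,0]+c*L[:,1],L[:,2]]
def fit(s,L,uv,p0):
    r=least_squares(lambda p:(proj(s,dw(p,L))-uv).ravel(),p0,x_scale=[.01,.01,.1],loss='soft_l1'); return r.x,(proj(s,dw(r.x,L))-uv)
E
python3 - <<'E'
from h import *
np.set_printoptions(precision=4,suppress=True)
s=pickle.load(open('top.pkl','rb'))
D=[(22,-136,118,683,187),(-22,-136,118,685,300),(22,-126,118,660,185),(50,27,117,270,134),(50,-19,117,385,129),(-50,-19,117,392,380),(-50,27,117,273,383),
(55,64,51,199,163),(-55,64,63,197,405),(55,119,51,73,152),(-55,119,63,76,412)]
D=np.array(D,float); uv=D[:,3:]/5.9+[215,215]-0.4
print(world(s,uv[:2],.118))
p,r=fit(s,D[:,:3]/1e3,uv,[.4,.1,0]); print('disp',p); print(r)
T=np.array([[92.5,65,24],[92.5,-65,24],[-92.5,-65,24],[-92.5,65,24]])/1e3
t,r=fit(s,T,np.array([[457,210],[505,221],[491,290],[440,279]],float),[.35,-.3,0]);print('tray',t);print(r)
for n,q in dict(hopper=[0,4,117],tab=[0,-136,103],pocket=[0,91.5,63],press=[33,91.5,63],rear=[0,-160,63]).items(): print(n,dw(p,np.array(q)/1e3)*1e3)
print('sand',world(s,np.array([[366,214],[409,214],[409,238],[366,238]],float),.03)*1e3)
E
```

```text
[[0.5138 0.0185 0.118 ]
 [0.4689 0.0175 0.118 ]]
disp [0.4864 0.1538 0.0389]
[[-0.1366  0.0438]
 [ 0.1917 -0.3707]
 [-0.5239  0.5255]
 [ 0.0611 -0.3578]
 [ 0.1236 -0.1673]
 [-0.3131 -0.1888]
 [ 0.0026 -0.0523]
 [ 0.8554 -1.9991]
 [ 0.6951  0.812 ]
 [ 0.1661  0.6044]
 [-1.4203  0.358 ]]
tray [ 0.5223 -0.3409 -0.2459]
[[-1.8479 -1.2728]
 [ 0.6099  0.0517]
 [ 0.5023  1.8756]
 [-0.1095 -0.2136]]
hopper [[486.2676 157.834  117.    ]]
tab [[491.7134  17.9399 103.    ]]
pocket [[482.864  245.2677  63.    ]]
press [[515.839  246.5514  63.    ]]
rear [[492.6469  -6.0419  63.    ]]
sand [[ 611.7696  -72.474    30.    ]
 [ 612.1976 -181.5298   30.    ]
 [ 550.2434 -180.0468   30.    ]
 [ 549.7174  -71.9261   30.    ]]
```

Both fits look good. Next I'll travel to a point behind the tab, staying high, with the fingers shut and the jaw axis along the dispenser's x.

step_arm(plan=[[[34,62,0,0.12,0],[68,123,0,0.24,0],[102,185,0,0.36,0],[136,246,0,0.48,0],[170,308,0,0.6,0],[203,369,0,0.72,0],[237,431,0,0.84,0],[271,492,0,0.96,0]]])

```text
time: 0.77
tool_pos: [0.3833, -0.2091, 0.2052]
ee_rot: [-3.141, -0.0, 1.381]
wrist_force: [0.6, -0.4, -0.6]
width: 0.0439
```

step_arm(plan=[[[18,34,0,0.11,0],[36,66,0,0.22,0],[54,98,0,0.229,0],[72,130,0,0.229,0],[90,162,0,0.229,0],[110,197,0,0.229,0],[110,197,0,0.229,0],[110,197,0,0.229,0]]])

```text
time: 1.43
tool_pos: [0.493, -0.0126, 0.2046]
ee_rot: [-3.14, 0.0, 1.609]
wrist_force: [-0.3, 0.0, 0.3]
width: 0.0004
```

```bash
python3 - <<'E'
from h import *
o,s=snap('wrist','w1.png'); print(o['tool_pos'],o['ee_rot'],o['width'],o['wrist_force']); print(s['camera_matrix'],s['T_tool_cam'])
E
```

```text
[ 0.49301125 -0.01255266  0.20460041] [-3.13964903e+00  3.72576317e-05  1.60900370e+00] 0.00041259718646049 [-0.26321693  0.03935983  0.33229492]
[[330.3511016    0.         317.55033579]
 [  0.         330.3511016  236.13958392]
 [  0.           0.           1.        ]] [[ 1.25715152e-03 -9.62476948e-01 -2.71360541e-01  7.77341799e-02]
 [ 9.99999001e-01  1.38543329e-03 -2.81165967e-04  3.65899344e-04]
 [ 6.46567690e-04 -2.71359916e-01  9.62477728e-01 -1.78125453e-01]
 [ 0.00000000e+00  0.00000000e+00  0.00000000e+00  1.00000000e+00]]
```

View pics/w1.png

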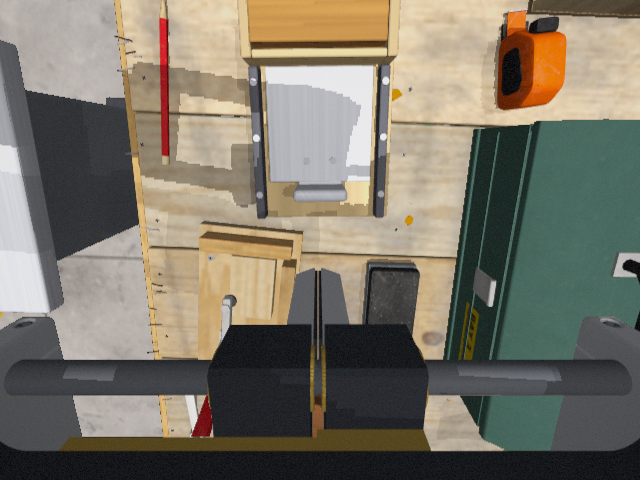

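The wrist view shows the tab centred at about (320,193), in line with the fingers at column 318. I'll go down behind it and approach.

step_arm(plan=[[[0,0,-36,0,0],[0,0,-72,0,0],[0,0,-107,0,0],[0,0,-107,0,0],[0,5,-107,0,0],[0,10,-107,0,0],[0,14,-107,0,0],[-1,17,-107,0,0]]])

```text
time: 2.15
tool_pos: [0.494, 0.0029, 0.1016]
ee_rot: [3.136, 0.001, 1.605]
wrist_force: [-1.1, -0.1, -0.5]
width: 0.0004
```

step_arm(plan=[[[0,4,0,0,0],[0,8,0,0,0],[-0.5,12,0,0,0],[-0.8,18,0,0,0],[-1,25,0,0,0],[-1.2,32,0,0,0],[-1.5,39,0,0,0],[-1.8,46,0,0,0]]])

```text
time: 2.82
tool_pos: [0.4912, 0.0455, 0.1]
ee_rot: [3.139, 0.008, 1.604]
wrist_force: [-0.7, -11.1, 4.1]
width: 0.0005
```

step_arm(plan=[[[-0.3,7,0,0,0],[-0.6,14,0,0,0],[-0.9,21,0,0,0],[-1.1,28,0,0,0],[-1.3,34,0,0,0],[-1.5,39,0,0,0],[-1.7,43,0,0,0],[-1.9,46,0,0,0]]])

```text
time: 3.48
tool_pos: [0.4891, 0.0907, 0.1]
ee_rot: [3.14, 0.01, 1.604]
wrist_force: [-0.7, -11.9, 4.9]
width: 0.0006
```

step_arm(plan=[[[0,1,0,0,0],[0,2,0,0,0],[0,3,0,0,0],[0,4,0,0,0]]])

```text
time: 3.82
tool_pos: [0.4889, 0.0945, 0.1]
ee_rot: [3.14, 0.01, 1.604]
wrist_force: [-1.1, -12.1, 4.8]
width: 0.0005
```

step_arm(plan=[[[0,1,0,0,0],[0,2,0,0,0],[0,3,0,0,0],[0,4,0,0,0],[0,5,0,0,0],[0,6,0,0,0],[0,7,0,0,0],[0,8,0,0,0]]])

```text
time: 4.48
tool_pos: [0.4885, 0.1022, 0.1]
ee_rot: [3.141, 0.01, 1.604]
wrist_force: [-2.7, -12.8, 6.5]
width: 0.0001
```

```bash
python3 - <<'E'
from h import *
o,s=snap('wrist','w2.png'); print(o['tool_pos'],o['wrist_force'])
im=cv2.imread('pics/w2.png'); cv2.imwrite('pics/w2c.png',cv2.resize(im[0:330,180:460],None,fx=1.8,fy=1.8))
E
```

```text
[0.48852724 0.10222183 0.10001406] [ -2.73828609 -12.7555124    6.46508183]
```

View pics/w2c.png

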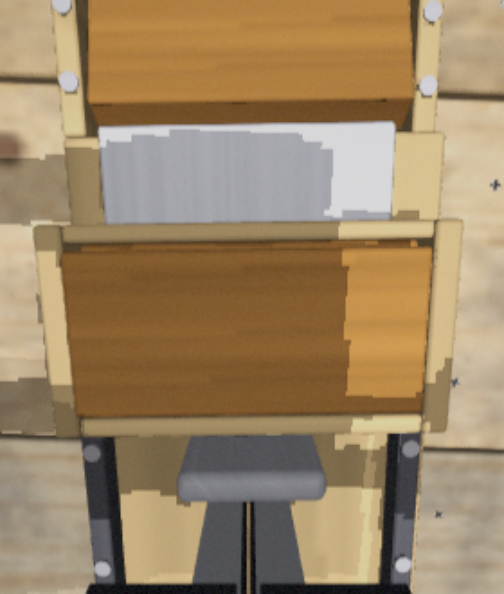

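The packer (crop row 100) is at the pocket, and the slide's front edge (row 123) is close to the pocket edge. The tab is still just short of the hopper, so I'll creep on.

step_arm(plan=[[[0,1,0,0,0],[0,2,0,0,0],[0,3,0,0,0],[0,3,0,0,0]]])

```text
time: 4.87
tool_pos: [0.4884, 0.1054, 0.1]
ee_rot: [3.142, 0.01, 1.604]
wrist_force: [-1.9, -12.2, 6.0]
width: 0.0005
```

step_arm(plan=[[[0,1,0,0,0],[0,2,0,0,0],[0,2,0,0,0]]])

```text
time: 5.12
tool_pos: [0.4883, 0.1073, 0.1]
ee_rot: [-3.141, 0.01, 1.604]
wrist_force: [-2.8, -11.9, 6.3]
width: 0.0005
```

step_arm(plan=[[[0,1,0,0,0],[0,2,0,0,0],[0,2,0,0,0]]])

```text
time: 5.37
tool_pos: [0.4882, 0.1079, 0.1]
ee_rot: [-3.141, 0.013, 1.603]
wrist_force: [-2.2, -15.3, 6.9]
width: 0.0002
```

step_arm(plan=[[[0,1,0,0,0],[0,2,0,0,0],[0,2,0,0,0]]])

```text
time: 5.62
tool_pos: [0.4882, 0.1079, 0.1]
ee_rot: [-3.141, 0.017, 1.603]
wrist_force: [-3.5, -20.1, 7.2]
width: 0.0003
```

The slide is at its end stop: the position is fixed at 0.1079 while the force rises to 20 N. I'll snap straight up to release it.

step_arm(plan=[[[0,0,41,0,0],[0,0,82,0,0],[0,0,110,0,0],[0,0,110,0,0],[0,20,110,-0.12,0],[0,40,110,-0.24,0],[2,60,110,-0.36,0],[2,80,110,-0.48,0]]])

```text
time: 6.28
tool_pos: [0.4899, 0.197, 0.2078]
ee_rot: [-3.141, 0.0, 1.119]
wrist_force: [-0.0, -0.4, 0.5]
width: 0.0003
```

```bash
python3 - <<'E'
from h import *
o,s=snap('wrist','w3.png'); print(o['tool_pos'],o['ee_rot'],o['wrist_force'])
E
```

```text
[0.48992175 0.19702855 0.20777501] [-3.14062716e+00  1.93079228e-04  1.11874673e+00] [-0.04033795 -0.42169845  0.47670711]
```

View pics/w3.png

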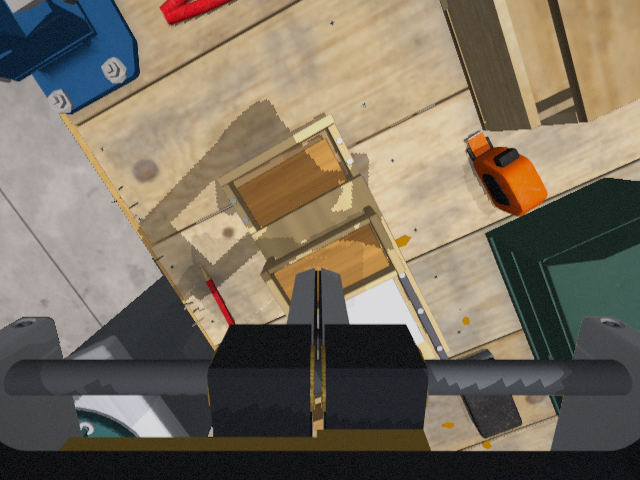

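The packer is lying in the pocket at about (290,180) and the slide has gone back. I'll enlarge this to refine the pose.

```bash
python3 - <<'E'
from h import *
im=cv2.imread('pics/w3.png'); cv2.imwrite('pics/w3c.png',cv2.resize(im[105:240,210:390],None,fx=4.4,fy=4.4,interpolation=cv2.INTER_CUBIC))
E
```

```text
(no output)
```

View pics/w3c.png

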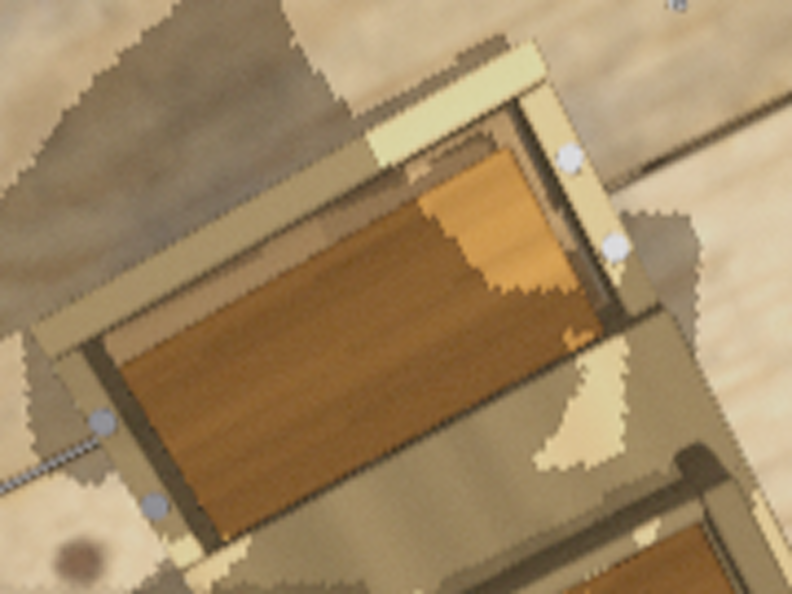

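```bash
cat >> h.py <<'E'
def wcam(o,s):
    T=np.eye(4);T[:3,:3]=R.from_euler('xyz',o['ee_rot']).as_matrix();T[:3,3]=o['tool_pos'];T=T@s['T_tool_cam']
    return dict(camera_matrix=s['camera_matrix'],origin=T[:3,3],attitude=R.from_matrix(T[:3,:3]).as_euler('xyz'))
E
python3 - <<'E'
from h import *
np.set_printoptions(precision=4,suppress=True)
o,s=snap('wrist','w4.png'); c=wcam(o,s); print(o['tool_pos'])
uv=np.array([[120,364],[510,150],[603,325],[222,540]])/4.4+[210,105]-.4
L=np.array([[-50,23,62],[50,23,62],[50,-23,62],[-50,-23,62]])/1e3
p,r=fit(c,L,uv,[.48,.245,0]);print('packer',p);print(r)
print(world(c,uv,.062))
# deck points: pocket edge ends at y=64 x=+-55 ; deck outer
e=np.array([[665,310],[185,577]])/4.4+[210,105]-.4; print(world(c,e,.063))
d=[.4864,.1538,.0389]; print('in disp',dw([0,0,-d[2]],[p[0]-d[0],p[1]-d[1],0]))
for q in(34,37,40): print(q,dw(p,np.array([q,0,62])/1e3)*1e3)
E
```

```text
[0.4895 0.2004 0.2075]
packer [0.4847 0.2475 0.0494]
[[-1.3355  0.1699]
 [-0.0173 -2.5292]
 [ 1.3525  1.0859]
 [ 0.0074  0.1841]]
[[0.4349 0.2676 0.062 ]
 [0.5326 0.2709 0.062 ]
 [0.535  0.2285 0.062 ]
 [0.436  0.2222 0.062 ]]
[[0.5486 0.2257 0.063 ]
 [0.4244 0.2184 0.063 ]]
in disp [[0.002  0.0937 0.    ]]
34 [[518.679  249.1931  62.    ]]
37 [[521.6753 249.3413  62.    ]]
40 [[524.6716 249.4895  62.    ]]
```

step_arm(plan=[[[8,12,0,-0.12,0],[16,24,0,-0.24,0],[24,36,0,-0.36,0],[32,45,0,-0.48,0],[32,45,0,-0.6,0],[32,45,-30,-0.72,0],[32,45,-60,-0.84,0],[32,45,-80,-0.96,0]]])

```text
time: 7.05
tool_pos: [0.5211, 0.2398, 0.1254]
ee_rot: [3.141, 0.004, 0.162]
wrist_force: [0.5, -1.0, 0.3]
width: 0.0002
```

step_arm(plan=[[[0,0,-20,-0.12,0],[0,0,-40,-0.12,0],[0,0,-48,-0.12,0],[0,0,-54,-0.12,0],[0,0,-54,-0.12,0]]])

```text
time: 7.47
tool_pos: [0.5216, 0.2402, 0.0733]
ee_rot: [3.141, 0.002, 0.046]
wrist_force: [0.4, -0.2, 0.2]
width: 0.0006
```

step_arm(plan=[[[0,5,0,0,0],[0,5,-6,0,0],[0,5,-10,0,0],[0,5,-14,0,0],[0,5,-17,0,0],[0,5,-20,0,0]]])

```text
time: 7.97
tool_pos: [0.5223, 0.2458, 0.0542]
ee_rot: [3.141, 0.0, 0.045]
wrist_force: [0.2, -0.5, -0.0]
width: 0.0006
```

step_arm(plan=[[[0,0,-3,0,0],[0,0,-5,0,0],[0,0,-7,0,0],[0,0,-7,0,0]]])

```text
time: 8.3
tool_pos: [0.5223, 0.2458, 0.0473]
ee_rot: [3.141, 0.0, 0.045]
wrist_force: [0.1, -0.9, -0.4]
width: 0.0003
```

step_arm(plan=[[[0,0,-2,0,0],[0,0,-4,0,0],[0,0,-5,0,0],[0,0,-5,0,0]]])

```text
time: 8.63
tool_pos: [0.5244, 0.2462, 0.0448]
ee_rot: [-3.141, -0.005, 0.045]
wrist_force: [0.9, -0.6, 6.5]
width: 0.0002
```

```bash
python3 - <<'E'
from h import *
o,s=snap('wrist','w5.png'); print(o['tool_pos'],o['ee_rot'],o['wrist_force'])
E
```

```text
[0.52441658 0.24620345 0.04478855] [-3.1406563  -0.00535398  0.04469835] [ 0.85223188 -0.55332548  6.51101148]
```

View pics/w5.png

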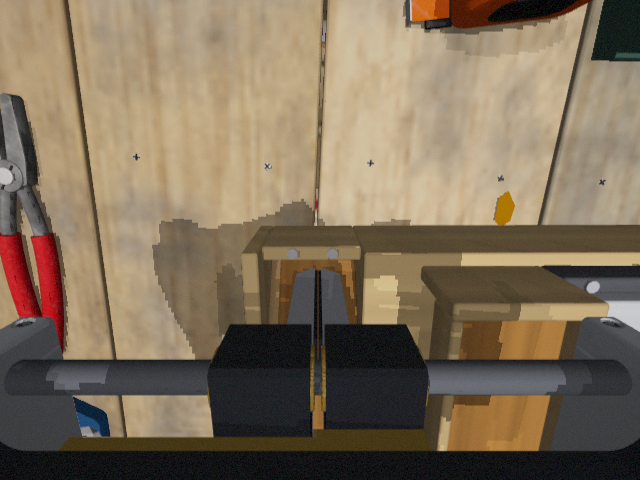

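The picture shows the fingers in the pocket over the ramp end, with 6.5 N upward at the bottom. I'll lift, back off in -x and look.

step_arm(plan=[[[0,0,15,0,0],[0,0,45,0,0],[0,0,85,0,0],[-30,0,125,0,0],[-70,0,135,0,74],[-110,0,135,0,74],[-125,0,135,0,74],[-125,0,135,0,74]]])

```text
time: 9.35
tool_pos: [0.3943, 0.2461, 0.1787]
ee_rot: [-3.14, -0.001, 0.047]
wrist_force: [-0.4, 0.1, 0.3]
width: 0.0239
```

```bash
python3 - <<'E'
from h import *
o,s=snap('wrist','w6.png'); c=wcam(o,s); pickle.dump(c,open('w6.pkl','wb')); print(o['tool_pos'],o['ee_rot'],o['wrist_force'],o['width'])
im=cv2.imread('pics/w6.png'); cv2.imwrite('pics/w6c.png',cv2.resize(im[100:320,220:520],None,fx=2.6,fy=2.6,interpolation=cv2.INTER_CUBIC))
E
```

```text
[0.39434324 0.24611956 0.17871768] [-3.14047249e+00 -1.03070561e-03  4.72662058e-02] [-0.39880182  0.09303234  0.32563971] 0.023877327829023957
```

View pics/w6c.png

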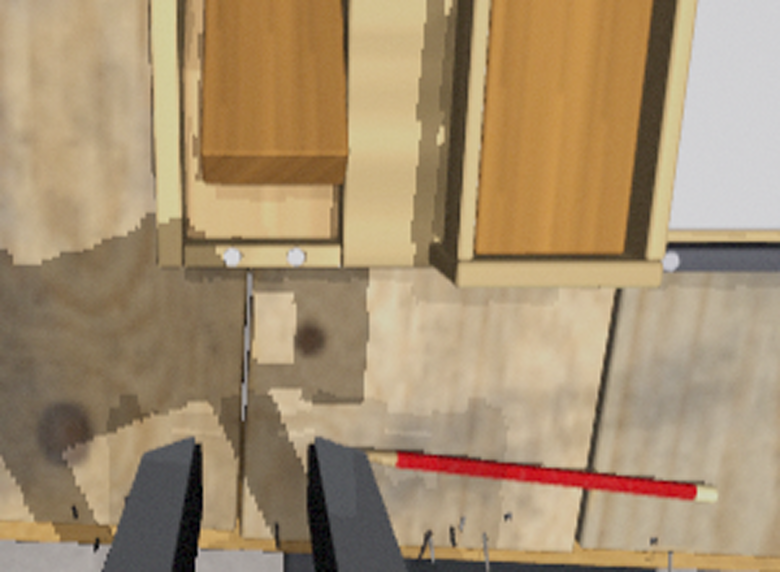

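The packer is tipped with its raised end facing the robot. Its top edge runs from (202,155) to (348,155) in the crop. I'll compute the position.

```bash
python3 - <<'E'
from h import *
c=pickle.load(open('w6.pkl','rb'))
f=lambda a:np.array(a)/2.6+[220,100]-.3
print(world(c,f([[202,155],[348,155]]),.089)*1e3); print(world(c,f([[203,185],[346,185]]),.075)*1e3)
E
```

```text
[[460.43495518 263.9904612   89.        ]
 [462.58898623 219.63960643  89.        ]]
[[450.33813777 264.1675103   75.        ]
 [452.57886737 218.0339402   75.        ]]
```

step_arm(plan=[[[25,-4,0,-0.005,70],[50,-4,0,-0.005,70],[75,-4,0,-0.005,70],[75,-4,-30,-0.005,70],[75,-4,-60,-0.005,70],[75,-4,-70,-0.005,70],[75,-4,-70,-0.005,70]]])

```text
time: 9.98
tool_pos: [0.4707, 0.2405, 0.1029]
ee_rot: [3.138, 0.008, 0.039]
wrist_force: [-0.6, 0.4, 0.2]
width: 0.0658
```

step_arm(plan=[[[0,1,-12,0,70],[0,1,-24,0,70],[0,1,-32,0,70],[0,1,-35,0,70],[0,1,-35,0,70]]])

```text
time: 10.4
tool_pos: [0.4718, 0.2427, 0.0718]
ee_rot: [3.141, 0.001, 0.04]
wrist_force: [-0.5, 0.0, -0.7]
width: 0.0654
```

step_arm(plan=[[[0,-1,-5,0,70],[0,-1,-5,0,70],[0,-1,-5,0,0],[0,-1,-5,0,0],[0,-1,-5,0,0],[0,-1,-5,0,0],[0,-1,-5,0,0],[0,-1,-5,0,0]]])

```text
time: 11.07
tool_pos: [0.4726, 0.2426, 0.068]
ee_rot: [-3.14, -0.001, 0.04]
wrist_force: [-0.9, 2.6, 1.5]
width: 0.0458
```

step_arm(plan=[[[0,0,0,0,0],[0,0,5,0,0],[0,0,15,0,0],[0,0,30,0,0],[0,0,50,0,0],[0,0,70,0,0],[0,0,90,0,0],[0,0,110,0,0]]])

```text
time: 11.73
tool_pos: [0.472, 0.2404, 0.1787]
ee_rot: [3.138, 0.001, 0.039]
wrist_force: [0.8, -0.0, 0.4]
width: 0.0457
```

```bash
python3 - <<'E'
from h import *
o,s=snap('wrist','w7.png'); print(o['tool_pos'],o['ee_rot'],o['wrist_force'],o['width'])
E
```

```text
[0.47204769 0.2403941  0.17865964] [3.13849955e+00 6.17714105e-04 3.90676916e-02] [ 0.75529031 -0.03999236  0.42728965] 0.04574524220314939
```

View pics/w7.png

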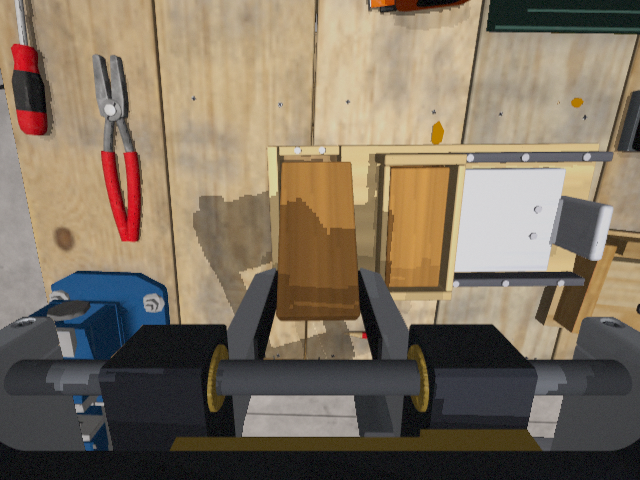

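The packer is gripped (45.7 mm) and still sloping, with its low end at about (316,162). The slide is home and the two other packers are in the hopper. Next is the tray.

step_arm(plan=[[[0,0,30,0,0],[0,-10,45,0,0],[2,-40,45,-0.03,0],[5,-78,45,-0.07,0],[8,-117,45,-0.11,0],[11,-156,45,-0.15,0],[14,-195,45,-0.19,0],[17,-234,45,-0.23,0]]])

```text
time: 12.45
tool_pos: [0.4884, 0.0052, 0.2221]
ee_rot: [3.139, 0.001, -0.193]
wrist_force: [0.1, -0.3, -0.8]
width: 0.0456
```

step_arm(plan=[[[3,-39,0,-0.03,0],[6,-78,0,-0.055,0],[9,-117,0,-0.055,0],[12,-156,0,-0.055,0],[15,-195,0,-0.055,0],[18,-234,0,-0.055,0],[21,-273,0,-0.055,0],[23,-310,0,-0.055,0]]])

```text
time: 13.12
tool_pos: [0.511, -0.3049, 0.2217]
ee_rot: [3.14, 0.002, -0.247]
wrist_force: [0.3, 0.5, -0.2]
width: 0.0458
```

step_arm(plan=[[[0,-15,-20,0,0],[0,-35,-50,0,0],[0,-35,-80,0,0],[0,-35,-110,0,0],[0,-35,-120,0,0],[0,-35,-120,0,0]]])

```text
time: 13.62
tool_pos: [0.5094, -0.3359, 0.0978]
ee_rot: [-3.139, 0.009, -0.246]
wrist_force: [-0.8, 0.2, -0.7]
width: 0.0459
```

```bash
python3 - <<'E'
from h import *
o,s=snap('wrist','w8.png'); print(o['tool_pos'],o['ee_rot'],o['wrist_force'],o['width'])
E
```

```text
[ 0.50939736 -0.33586994  0.09776829] [-3.13877967  0.00930031 -0.24577865] [-0.7807875   0.18018804 -0.6675049 ] 0.04591749195760878
```

View pics/w8.png

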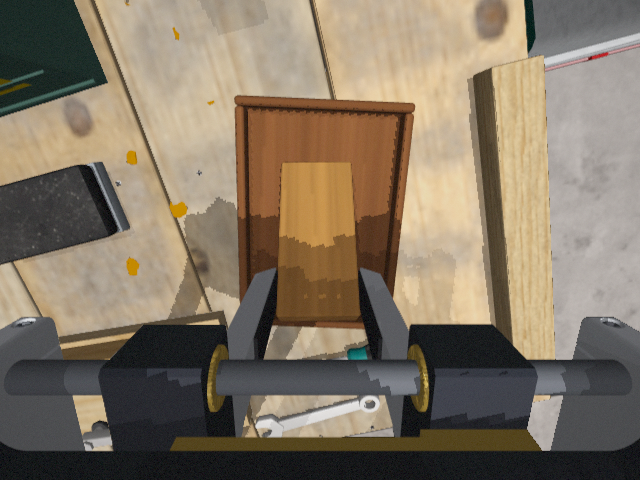

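The low end of the packer (row 162) is over the tray interior, about centred between the walls at columns 243 and 405. I'll lower it to first contact, then lay it down along an arc.

step_arm(plan=[[[0,0,-15,0,0],[0,0,-25,0,0],[0,0,-32,0,0],[0,0,-36,0,0],[-3,1,-40,0,0],[-3,1,-40,0,0]]])

```text
time: 14.17
tool_pos: [0.5093, -0.3361, 0.0627]
ee_rot: [3.141, -0.001, -0.245]
wrist_force: [-0.1, 0.4, 0.3]
width: 0.0455
```

step_arm(plan=[[[-3,1,-4,0,0],[-6,2,-7,0,0],[-9,2,-11,0,0],[-11,3,-14,0,0]]])

```text
time: 14.5
tool_pos: [0.4981, -0.3332, 0.0487]
ee_rot: [3.141, -0.001, -0.245]
wrist_force: [0.0, 0.9, 3.2]
width: 0.0456
```

step_arm(plan=[[[-2,0,-5,0,0],[-4,1,-10,0,0],[-6,1,-15,0,0],[-8,2,-19,0,0],[-9,2,-23,0,0],[-10,2,-26,0,0]]])

```text
time: 15.0
tool_pos: [0.4879, -0.3311, 0.0217]
ee_rot: [-3.141, 0.001, -0.245]
wrist_force: [-0.5, 0.7, 2.1]
width: 0.0455
```

step_arm(plan=[[[-1,0,-3,0,0],[-2,0,-6,0,0],[-2,0,-9,0,0],[-2,0,-11,0,0],[-2,0,-11,0,0]]])

```text
time: 15.42
tool_pos: [0.4862, -0.3311, 0.0129]
ee_rot: [3.142, 0.0, -0.245]
wrist_force: [-3.0, 3.0, 8.6]
width: 0.0455
```

step_arm(plan=[[[0,0,0,0,55],[0,0,0,0,65],[0,0,0,0,65],[0,0,0,0,65],[0,0,20,0,65],[0,0,60,0,65],[-30,0,100,0,65],[-60,0,140,0,65]]])

```text
time: 16.08
tool_pos: [0.4362, -0.3309, 0.1389]
ee_rot: [-3.141, 0.001, -0.244]
wrist_force: [0.9, -1.3, -0.0]
width: 0.0612
```

step_arm(plan=[[[-20,0,15,0,65],[-20,0,15,0,65],[-20,0,15,0,65]]])

```text
time: 16.33
tool_pos: [0.4165, -0.3318, 0.1542]
ee_rot: [3.14, -0.003, -0.246]
wrist_force: [1.0, 0.1, -0.2]
width: 0.0612
```

```bash
python3 - <<'E'
from h import *
o,s=snap('wrist','w9.png'); print(o['tool_pos'],o['wrist_force'],o['width'])
o,t=snap('top','top9.png')
a=t['frame'][100:360,100:560,::-1]; a=cv2.resize(a,(640,362)); b=s['frame'][:,:,::-1]; b=cv2.resize(b[0:330],(450,232))
im=np.zeros((600,640,3),np.uint8); im[:362]=a; im[364:596,:450]=b
cv2.imwrite('pics/f.png',im)
E
```

```text
[ 0.41648864 -0.33176959  0.15415018] [ 1.01355264  0.10957559 -0.24830227] 0.061209577616572544
```

View pics/f.png

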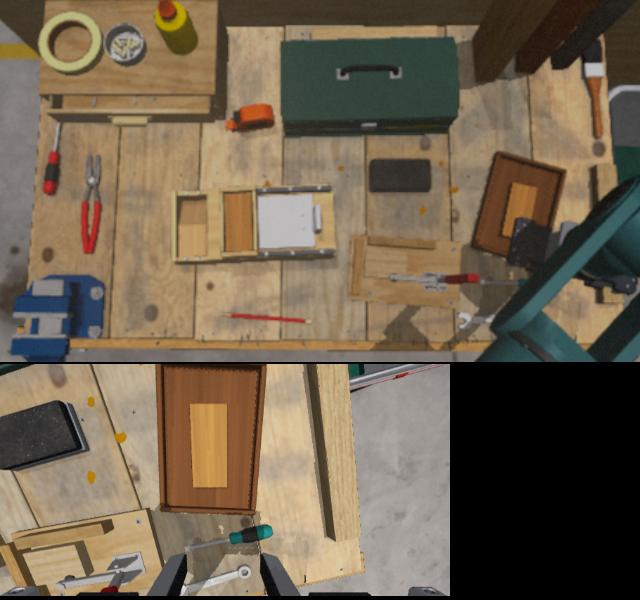

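The packer lies inside the tray, at about (209,445) in the wrist view. The tab is home at (318,218), the hopper still holds its packers, and the loose tools are where they were. I'll hand in.

```bash
python3 -c "
from bench import robot
print(robot.get_obs()['time'],robot.close_job())"
```

```text
the job is handed in; nothing more can be done
16.4333 None
```

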